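Fetch the slide carrier out of the deep tank with the hook rod

TASK

Take the hook rod from its stand and use it to fetch the slide carrier that hangs down inside the tall narrow tank: feel for the height at which the carrier's bail slips out through the mouths of the keeper, lift the carrier out and stand it upright in the middle of the draining tray. Then hang the hook rod back in its stand. Only the hook may handle the carrier, be gentle (neither force the bail nor bang the tank) and leave the bottles and the vial where they are.

Things in the scene. Friction and masses are not known exactly. Their poses are not given: they have to be found in the camera images.
- hook_rod: Steel hook rod, 150 mm, upright in its stand, 0.12 kg. Origin at the very bottom under the handle's middle, z up, x away from the robot, as the stand's. 6 mm round bar: shank along x=-7.5 (z 3 to 100), foot centred at z=3, upturned tip at x=+7.5. Collar 44x30 (x,y), z 100-106; black handle 30x16 (x,y), z 106-150: grasp across y from above.
- hook_seat (a point): Point in the J of the hook rod where a hooked wire rests: upper side of the foot, midway between shank and tip, 6 mm above the rod's origin. The J opens upward, 9 mm from shank to tip; the tip (on the +x side) rises 6 mm above this point.
- stand: Fixed grey stand of the hook rod, origin on the desk under its centre. Top plate 60x60 mm, upper face at z=115, with a window 32 (x) by 19 mm (y) in its centre, open below down to z=6. The rod hangs through the window, collar resting on the plate: rod origin then 15 mm above the stand's, x axes alike.
- tank: Fixed tall clear tank, open on top; origin on the desk under its centre. Inside 100 (x) by 72 mm (y), walls 4, floor 5 thick, rim at z=145. x points to the far wall, which carries the brackets and keeper the carrier hangs in (see bail_seat). At x below 7 mm the tank holds nothing but the hanging carrier.
- bail_seat (a point): In the tank at x=16, y=0, z=70: between two seat brackets on the far wall (y=+-12, 4 thick, 20 mm free between them). Each: level seat from x=11.5 back to the wall, top z=70, and an upright stop from x=20 back, to z=112. The carrier's bail lies on the seats, its centre line 2.5 mm above this point, free to shift 1.5-2 mm in x.
- keeper_front (a point): In the tank at x=7.5, y=0, z=70: front face of a rigid keeper, two C cheeks at y=+-17 (4 thick). Each: a lip before the bail (x 7.5-11.5), top 5 to 29 mm above the seats, differing each time, not reported; a roof over the bail (x 7.5-48), underside 8 mm above the lip's top, in z 39-121. The bail leaves only through this mouth, to -x; its middle is 1.5 mm below where the bail first meets the roof.
- carrier: Steel slide carrier, 0.1-0.2 kg: open box 30x56x16 mm (x,y,z), glass slides within, origin under its middle. 5 mm wire bail in the plane x=0: posts at y=+-26, level wire (centre line z=60) from |y|=26 to 9, between them a roof-shaped kink. Starts hanging in the tank, axes as the tank's, origin at x=16, y=0, z=12.5 there.
- bail_top (a point): Peak of the carrier's bail: centre line of the wire in the middle of the kink, 64 mm above the carrier's origin. A hook centres itself here (wire underside 61.5 mm above the carrier's origin).
- tray: Fixed flat square steel tray, 110x110 mm, rim 12 mm high, walls and floor 3 mm thick; origin on the desk under its centre.
- stain_bottle: Bystander: dark-capped stain bottle, 44 mm across, 90 mm high, origin under its centre.
- dropper_bottle: Bystander: small white dropper bottle, 29 mm across, 69 mm high, origin under its centre.
- vial: Bystander: small glass vial with cap, 24 mm across, 56 mm high, origin under its centre.
There are look-alikes about, which are no part of the job. What is meant by the hook_rod is not orange or pink, and is the larger of those in its own colour.

How it is judged (in metres and radians):
On the way, in this order (a step that is already met when the one before it is completed fails the run):
1. the carrier is off its seats and hangs on the hook, lifted out above the tank's rim (z of carrier in the frame of tank above 0.145 m and contact force between carrier and hook_rod above 0.3 N), for 0.2 s.
2. the carrier stands upright in the middle of the tray and the hook is out of its bail (horizontal distance between carrier and tray below 0.025 m and z of carrier in the frame of tray below 0.008 m and angle between carrier's own z axis and vertical below 0.1 rad and contact force between carrier and hook_rod below 0.05 N), for 0.2 s.
At the end, for the whole second after the job is handed in: The carrier stands still and upright (0.1 rad) on the tray's floor, centre within 25 mm of the tray's, free of the hook; the hook rod hangs still and upright (0.08 rad) in its stand's window, collar on the plate (height within 3 mm, within 12 mm of centre) (all of step 2 and linear speed of each of carrier, hook_rod below 0.02 m/s and z of hook_rod in the frame of stand between 0.012 and 0.018 m and horizontal distance between hook_rod and stand below 0.012 m and angle between hook_rod's own z axis and vertical below 0.08 rad); the robot touches nothing.
It fails at once if the hook forces the carrier's bail (more than 12 N between hook rod and carrier) (contact force between hook_rod and carrier above 12 N).
It fails at once if the tank is banged or pressed by the hook rod or the carrier (more than 12 N) (contact force between any of hook_rod, carrier and tank above 12 N).
It fails at once if the fingers handle the carrier themselves (contact force between the fingers and carrier above 1 N).
It fails at once if the carrier is dropped or tipped over (angle between carrier's own z axis and vertical above 0.8 rad).
It fails at once if a bottle or the vial is pushed away (20 mm) (distance of any of stain_bottle, dropper_bottle, vial from where it was at the start of the episode above 0.02 m).
It also fails if it takes over 64 s, if anything falls off the work surface, if the arm or the gripper's body presses on something with over 40 N, if the wrist force passes 120 N, or if a joint passes its speed limit or range.

ROBOT

A 6-joint arm with a two-finger parallel gripper is mounted at the origin on a cart in front of the work surface, level with it; the furniture and walls round the work are solid. World frame = base frame: x ahead of the robot, y to its left, z up, the work surface at z = 0. Lengths are in mm, angles in rad, forces in N, time in s.
With the tool pointing down it reaches from about 275 to 1000 mm from the base axis. Payload 8.4 kg.
Tool frame: the origin (TCP) lies at the very end of the fingers, on their centre line; the grasp point (between the pads) lies 19 mm behind it (r.tcp_to_grasp is the distance from the TCP to the grasp point, in mm); z points along the fingers, y is the line along which they close (so a half turn about z gives the same grasp; the last joint's range is limited). The gripper opens to 85 mm and grips with 20 to 120 N. Pads are 22 mm wide; open, the fingers measure 114 mm over their backs; the gripper's body (76 mm by 85 mm) begins 54 mm behind the grasp point. The pads swing forward as they close: fully open they stand 13 mm farther back than shut.
Start: joints at [-1.237, 0.353, 1.633, -0, 1.155, -0.002], TCP at [205.951, -590.095, 231.281] pointing down, gripper open.
Joint ranges: [-2.63, 2.63], [-0.92, 2.1], [0.06, 2.66], [-1.3, 4.44], [0, 2.69], [-3.02, 3.02]. Speed limits (rad/s): [2.22, 2.22, 2.79, 3.14, 3.14, 3.14].

INTERFACE

Orientations are given as [roll, pitch, yaw] about the fixed x, y, z axes, in that order (R = Rz(yaw) Ry(pitch) Rx(roll)).
In Python, from rig import r gives the robot as it stands. The module is installed in compiled form; this text tells all that it offers.
- The arm moves only by the tool play_rows, never from a script. Its argument "rows" is a list of rows, each an object with "dp": the shift along the tool's x, y, z in units of 40 mm (1.0 is 40 mm), a list of three; "turn": the turn, a rotation vector about the tool's x, y, z in units of 6 degrees (1.0 is 6 degrees), a list of three; "fingers": the closure, from 0 (fully open) to 1 (shut). In form: [{"dp": [tx, ty, tz], "turn": [wx, wy, wz], "fingers": fingers}, ...]. A call has 1 to 5 rows; each row shifts and turns the commanded pose from where the row before left it, along the tool's axes as they then stand; what a row does not reach is not made up. A row lasts 1/12 s, in which the tool goes at most 41.7 mm and 7.16 degrees, less where a joint would pass 70% of its speed; a pose out of reach is approached as far as the arm can. A call is refused whole if a number of a shift passes 1 or a number of a turn 1, either way. A call with a gripper value outside its range is refused whole. The fingers move at their own pace and stop on an object; "force" is the grip in N (left out, the last holds). Time passes only in rows, so rows that do not move let the fingers close. It gives the time, the measured TCP pose, the force, the opening and the grip force at its end, in the units of the state.
- r.sense(): the state, without advancing time (a new reading comes with each control period).
- r.grab_frame(name): name is "side" or "top" or "wrist"; returns a dict with "pixels" (480x640x3 uint8, red, green, blue), "fx", "fy", "cx", "cy" (pixels), "pose" (4x4, takes a point from camera to world coordinates). Camera axes: x right, y down, z forward; pixel columns grow to the right and rows downward; lengths in mm; the calibration is good to about 2 mm. The wrist camera is an equidistant fisheye: a pixel r from the principal point sees the ray r / f radians off the axis. A picture is of the moment at which its call begins. There is no depth.
- r.sign_off(): hands the job in; it is judged then, once.
The state is a dict: "clock": time; "qpos": joint angles; "qvel": joint speeds; "joint_efforts": joint torques, N m; "eef_pos": TCP position; "tcp_rot": TCP orientation; "contact_force": force on the tool from outside, world axes, zero at the start; "wrist_torque": the same for the moment, N m; "opening": opening from 0.0 (shut) to 1.0 (fully open); "grasp_force": force on a finger pad.
Only numpy, scipy, OpenCV 4.12 (cv2) and the standard library are available. Lean on these libraries where they do the work, as an engineer would, in place of code of your own. Each camera call takes 0.05 s, during which the arm holds its last target. There are 200 camera calls.

## Working session

There is one attempt and no reset: what is moved stays moved. The work goes in short steps, Python scripts to look and compute and a tool call to move; the robot and the scene stay as the last step left them, time stands still between calls to the robot, and variables do not carry over. Pictures are saved under pics/ and viewed, at most 10 in all, crops included, and the job is handed in when it is done.

Besides the shell and the picture viewer there is one more tool, called after "Request:" by a JSON object that holds its "name" and its "arguments". play_rows: Moves the arm, as the interface text tells. Its arguments: {"type":"object","properties":{"rows":{"type":"array"},"force":{"type":"number"}},"required":["rows"]}

```bash
mkdir -p pics
cat > h.py <<'E'
import numpy as np, cv2
from rig import r
def save(n,fn):
    f=r.grab_frame(n); cv2.imwrite('pics/'+fn+'.png',f['pixels'][:,:,::-1]); np.savez('pics/'+fn+'.npz',**f); return f
def ray(f,u,v):
    P=np.array(f['pose']); d=np.array([(u-f['cx'])/f['fx'],(v-f['cy'])/f['fy'],1.]); d=P[:3,:3]@d
    return P[:3,3],d
def atz(f,u,v,z):
    o,d=ray(f,u,v); return o+d*(z-o[2])/d[2]
def proj(f,p):
    P=np.array(f['pose']); q=P[:3,:3].T@(np.array(p)-P[:3,3]); return np.array([f['cx']+f['fx']*q[0]/q[2],f['cy']+f['fy']*q[1]/q[2]])
E
python3 - <<'E'
from h import *
for n in('side','top'):
    f=save(n,n+'1'); print(n,f['fx'],f['cx'],f['cy'],np.round(f['pose'],3).tolist())
s=r.sense(); print(s)
E
```

```text
side 444.74416708066025 323.0466615586507 244.95853001275918 [[0.997, -0.044, 0.065, 522.961], [-0.078, -0.647, 0.759, -863.999], [0.009, -0.761, -0.648, 626.381], [0.0, 0.0, 0.0, 1.0]]
top 590.6993510884661 325.51195484238565 246.78967954388585 [[0.021, -0.982, 0.187, 413.842], [-1.0, -0.025, -0.018, -217.896], [0.022, -0.187, -0.982, 979.594], [0.0, 0.0, 0.0, 1.0]]
{'clock': 0.1, 'qpos': array([-1.23741222e+00,  3.53604138e-01,  1.63407280e+00,  1.08356029e-05,
        1.15525521e+00, -2.38428314e-03]), 'qvel': array([-0.00097631, -0.00373805, -0.00248282,  0.00128791, -0.00023545,
       -0.00016209]), 'joint_efforts': array([-1.94748129e-03, -6.06356549e+01, -3.42819250e+01, -1.51058675e-04,
        3.78656667e-03, -7.81193052e-06]), 'eef_pos': array([ 205.79756326, -589.663382  ,  230.61543094]), 'tcp_rot': array([-3.14025319e+00, -1.31013028e-05,  3.35763997e-01]), 'contact_force': array([-0.97193922,  0.51626877, -0.37536336]), 'wrist_torque': array([-0.07275561, -0.06081084, -0.0468953 ]), 'grasp_force': 0.0, 'opening': 0.9960231329192417}
```

View pics/side1.png

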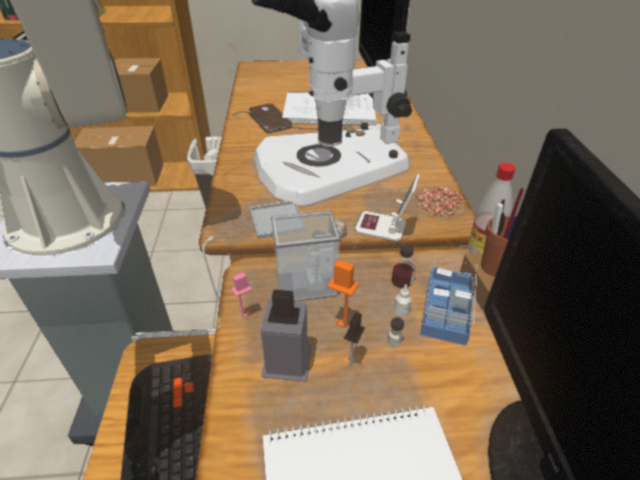

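View pics/top1.png

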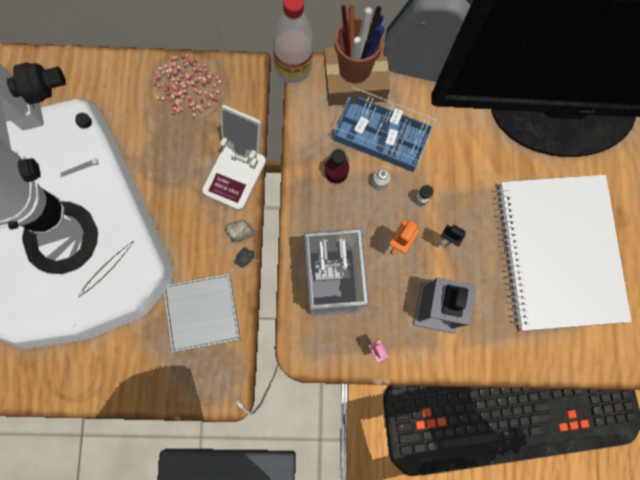

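Run:
```python
import cv2
a=cv2.imread('pics/top1.png');b=cv2.imread('pics/side1.png')
cv2.imwrite('pics/c1.png',cv2.resize(a[160:345,295:485],None,fx=3.2,fy=3.2,interpolation=cv2.INTER_CUBIC))
c=cv2.resize(b[200:390,225:375],None,fx=3.1,fy=3.1,interpolation=cv2.INTER_CUBIC)
d=cv2.resize(a[265:360,155:245],None,fx=3.1,fy=3.1,interpolation=cv2.INTER_CUBIC)
import numpy as np
m=np.zeros((c.shape[0],c.shape[1]+d.shape[1],3),np.uint8);m[:,:c.shape[1]]=c;m[:d.shape[0],c.shape[1]:]=d
print(c.shape,m.shape);cv2.imwrite('pics/c2.png',m)
```

```text
(589, 465, 3) (589, 744, 3)
```

View pics/c1.png

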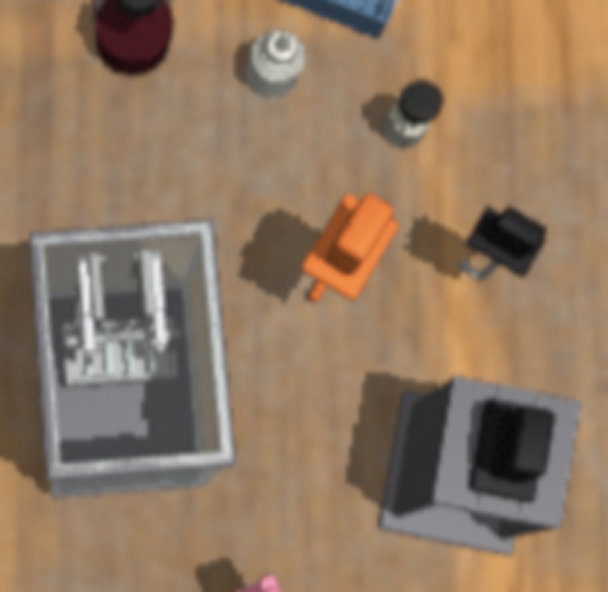

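View pics/c2.png

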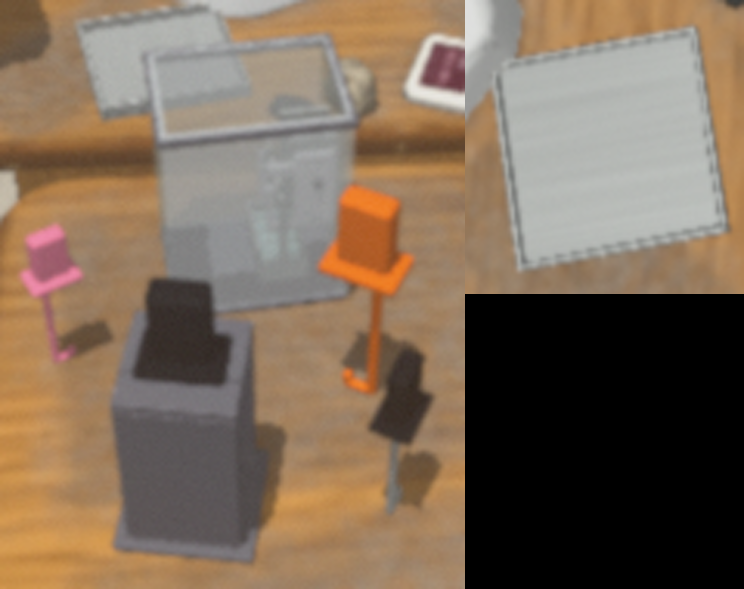

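```bash
cat >> h.py <<'E'
def rect(f,px,z,L,W):
    q=np.array([atz(f,u,v,z)[:2] for u,v in px]); c=q.mean(0)
    e=lambda a,b:q[b]-q[a]
    x=(q[0]+q[1]-q[2]-q[3])/2; y=(q[0]+q[3]-q[1]-q[2])/2
    return c, np.degrees(np.arctan2(x[1],x[0])),np.degrees(np.arctan2(-y[0],y[1])),np.linalg.norm(x),np.linalg.norm(y)
E
python3 - <<'E'
from h import *
f=np.load('pics/top1.npz')
C=lambda l:[(295+a/3.2,160+b/3.2) for a,b in l]
D=lambda l:[(155+(a-465)/3.1,265+b/3.1) for a,b in l]
print('stand',rect(f,C([(457,380),(580,402),(558,527),(435,500)]),115,60,60))
print('tank',rect(f,C([(32,234),(213,220),(233,462),(48,473)]),145,0,0))
print('tray',rect(f,D([(495,62),(695,28),(728,230),(520,270)]),12,0,0))
g=np.load('pics/side1.npz')
S=lambda l:[(225+a/3.1,200+b/3.1) for a,b in l]
# side: order farx/lefty.. far-left(y+,x-)...
print('stand',rect(g,S([(252,323),(243,418),(113,402),(136,315)]),115,0,0))
print('tank',rect(g,S([(332,38),(357,122),(155,140),(145,50)]),145,0,0))
print('tray',rect(g,S([(210,5),(252,95),(103,116),(78,20)]),12,0,0))
for n,z,l in(('handle',150,[(515,415)]),):
    print(n,atz(f,*C(l)[0],z))
E
```

```text
stand (array([ 501.82520391, -423.69227086]), np.float64(-11.250696899855956), np.float64(-9.953212678711301), np.float64(57.741675880781514), np.float64(57.48416954558112))
tank (array([ 542.24726116, -248.7289224 ]), np.float64(5.262661916216432), np.float64(5.370412695499559), np.float64(108.83158274767123), np.float64(82.01399345772931))
tray (array([484.74316427, -36.28036117]), np.float64(11.451608764228947), np.float64(11.663454413180952), np.float64(108.86542135890008), np.float64(107.53781273733286))
stand (array([ 505.11012893, -426.87025   ]), np.float64(-11.071125724300149), np.float64(-8.607967854080515), np.float64(59.76813823645783), np.float64(56.709331352752166))
tank (array([ 543.49514455, -252.05216115]), np.float64(3.210436709050695), np.float64(4.475585225825053), np.float64(110.05561083976897), np.float64(79.99176025471671))
tray (array([486.75627822, -44.36135975]), np.float64(8.265403416278817), np.float64(12.130165406976957), np.float64(104.1540429705773), np.float64(118.15299219363978))
handle [ 514.6871614  -418.99915653  150.        ]
```

The large black one in the grey stand (top image ~455,298) is the hook rod. The other candidates don't fit: the pink and orange rods are the wrong colour, and the black one at top (453,236) is smaller. The c1 crop confirms this. I'll turn the tool to the stand's yaw first.

Request:
{"name": "play_rows", "arguments": {"rows": [{"dp": [0,0,0],"turn": [0,0,0.99],"fingers": 0.3},{"dp": [0,0,0],"turn": [0,0,0.99],"fingers": 0.3},{"dp": [0,0,0],"turn": [0,0,0.99],"fingers": 0.3},{"dp": [0,0,0],"turn": [0,0,0.99],"fingers": 0.3},{"dp": [0,0,0],"turn": [0,0,0.99],"fingers": 0.3}], "force": 80}}

```text
clock: 0.52
eef_pos: [205.9, -589.8, 230.8]
tcp_rot: [-3.141, 0.0, -0.188]
contact_force: [0.5, -0.3, 0.3]
opening: 0.7
grasp_force: 0.0
```

```bash
cat >> h.py <<'E'
from scipy.spatial.transform import Rotation as Ro
def go(p,yaw=None):
    s=r.sense(); R=Ro.from_euler('xyz',s['tcp_rot']); d=R.inv().apply(np.array(p)-s['eef_pos'])
    print('t',round(s['clock'],2),'pos',np.round(s['eef_pos'],1),'rot',np.round(np.degrees(s['tcp_rot']),2),'F',np.round(s['contact_force'],2),'op',round(s['opening'],3),'g',round(s['grasp_force'],1)); 
    print('dp total',np.round(d/40,3))
    if yaw is not None:
        w=(R.inv()*Ro.from_euler('xyz',[180,0,yaw],degrees=True)).as_rotvec(degrees=True)/6; print('turn total',np.round(w,3))
E
python3 -c "
from h import *
go([502.5,-424.5,230],-10.5)"
```

```text
t 0.52 pos [ 205.9 -589.8  230.8] rot [-1.7996e+02  2.0000e-02 -1.0760e+01] F [ 0.5  -0.34  0.26] op 0.7 g 0.0
dp total [ 6.514 -5.445  0.023]
turn total [-0.007  0.004 -0.043]
```

Request:
{"name": "play_rows", "arguments": {"rows": [{"dp": [0.65,-0.544,0],"turn": [0,0,0],"fingers": 0.3},{"dp": [0.65,-0.544,0],"turn": [0,0,0],"fingers": 0.3},{"dp": [0.65,-0.544,0],"turn": [0,0,0],"fingers": 0.3},{"dp": [0.65,-0.544,0],"turn": [0,0,0],"fingers": 0.3},{"dp": [0.65,-0.544,0],"turn": [0,0,0],"fingers": 0.3}]}}

```text
clock: 0.93
eef_pos: [354.6, -505.6, 230.9]
tcp_rot: [-3.141, 0.0, -0.183]
contact_force: [0.9, 0.0, 0.2]
opening: 0.703
grasp_force: 0.0
```

Request:
{"name": "play_rows", "arguments": {"rows": [{"dp": [0.65,-0.544,0],"turn": [0,0,0],"fingers": 0.3},{"dp": [0.65,-0.544,0],"turn": [0,0,0],"fingers": 0.3},{"dp": [0.65,-0.544,0],"turn": [0,0,0],"fingers": 0.3},{"dp": [0.65,-0.544,0],"turn": [0,0,0],"fingers": 0.3},{"dp": [0.65,-0.544,0],"turn": [0,0,0],"fingers": 0.3}]}}

```text
clock: 1.35
eef_pos: [502.3, -422.1, 230.9]
tcp_rot: [-3.141, 0.001, -0.183]
contact_force: [0.3, -0.5, -0.2]
opening: 0.702
grasp_force: 0.0
```

Request:
{"name": "play_rows", "arguments": {"rows": [{"dp": [0,0,0],"turn": [0,0,0],"fingers": 0.3},{"dp": [0,0,0],"turn": [0,0,0],"fingers": 0.3}]}}

```text
clock: 1.52
eef_pos: [502.3, -422.0, 230.6]
tcp_rot: [-3.141, 0.001, -0.18]
contact_force: [-1.4, 0.5, -0.7]
opening: 0.701
grasp_force: 0.0
```

```bash
python3 -c "
from h import *
go([502.5,-424.5,126],-10.5)
f=save('wrist','w1'); print(f['fx'],f['cx'],f['cy'],np.round(f['pose'],3).tolist())"
```

```text
t 1.52 pos [ 502.3 -422.   230.6] rot [-1.7997e+02  5.0000e-02 -1.0290e+01] F [-1.41  0.5  -0.75] op 0.701 g 0.0
dp total [0.019 0.061 2.616]
turn total [-0.004  0.008  0.034]
371.64829954431775 314.9835104667645 236.34440842082162 [[-0.178, -0.938, -0.296, 578.034], [-0.984, 0.17, 0.054, -436.267], [-0.0, 0.301, -0.954, 373.446], [0.0, 0.0, 0.0, 1.0]]
```

View pics/w1.png

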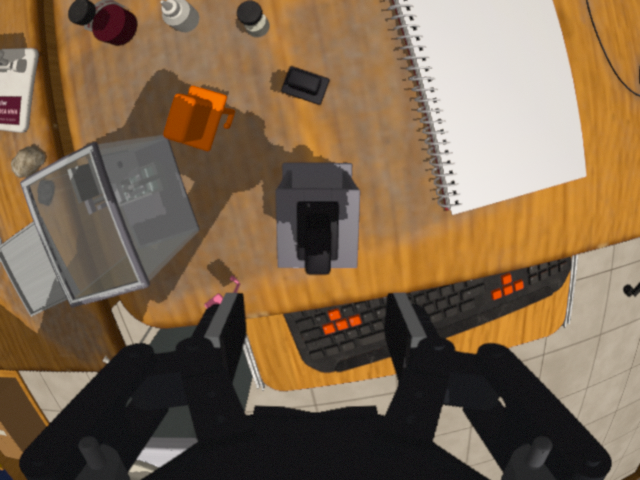

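The wrist view shows the stand plate at about u 277–358, v 188–268, with the black handle in its middle and lined up with the fingers. I'll refine the position with the fisheye model.

```bash
cat >> h.py <<'E'
def watz(f,u,v,z):
    a=np.array([u-f['cx'],v-f['cy']]); n=np.hypot(*a); t=n/f['fx']
    d=np.array([*(a/n*np.sin(t)),np.cos(t)]); P=np.array(f['pose']); d=P[:3,:3]@d
    return P[:3,3]+d*(z-P[2,3])/d[2]
E
python3 - <<'E'
from h import *
f=np.load('pics/w1.npz')
q=np.array([watz(f,*p,115)[:2] for p in[(277,188),(358,190),(357,267),(278,268)]]);print(q,q.mean(0))
for p in[(306,262),(330,262),(306,272),(330,272)]: print('handle top', watz(f,*p,165))
# tank rim from wrist z145 outer
q=np.array([watz(f,*p,145)[:2] for p in[(22,184),(95,143),(147,288),(72,304)]]);print(q,q.mean(0))
E
```

```text
[[ 537.85102572 -401.60583887]
 [ 526.24642162 -457.74033643]
 [ 468.33052968 -448.46523259]
 [ 478.16623836 -389.7314947 ]] [ 502.64855384 -424.38572565]
handle top [ 498.35608611 -416.24413211  165.        ]
handle top [ 495.77295384 -430.47025655  165.        ]
handle top [ 491.92284837 -415.02098694  165.        ]
handle top [ 489.31088846 -429.39351752  165.        ]
[[ 590.57460338 -204.5844876 ]
 [ 600.33282662 -286.47470436]
 [ 490.03273356 -295.22437933]
 [ 485.35003375 -216.31744051]] [ 541.57254933 -250.65025295]
```

Request:
{"name": "play_rows", "arguments": {"rows": [{"dp": [0.02,0.06,0.6],"turn": [0,0,0],"fingers": 0.3},{"dp": [0,0,0.6],"turn": [0,0,0],"fingers": 0.3},{"dp": [0,0,0.6],"turn": [0,0,0],"fingers": 0.3},{"dp": [0,0,0.5],"turn": [0,0,0],"fingers": 0.3},{"dp": [0,0,0.3],"turn": [0,0,0],"fingers": 0.3}]}}

```text
clock: 1.98
eef_pos: [499.1, -425.9, 124.8]
tcp_rot: [-3.14, 0.003, -0.184]
contact_force: [0.3, 1.2, -0.4]
opening: 0.7
grasp_force: 0.0
```

Request:
{"name": "play_rows", "arguments": {"rows": [{"dp": [0,0,0],"turn": [0,0,0],"fingers": 0.3},{"dp": [0,0,0],"turn": [0,0,0],"fingers": 1},{"dp": [0,0,0],"turn": [0,0,0],"fingers": 1},{"dp": [0,0,0],"turn": [0,0,0],"fingers": 1},{"dp": [0,0,0],"turn": [0,0,0],"fingers": 1}], "force": 80}}

```text
clock: 2.4
eef_pos: [502.2, -426.5, 129.0]
tcp_rot: [3.14, -0.002, -0.183]
contact_force: [0.1, -0.6, -0.9]
opening: 0.179
grasp_force: 77.8
```

Request:
{"name": "play_rows", "arguments": {"rows": [{"dp": [0,0,0],"turn": [0,0,0],"fingers": 1},{"dp": [0,0,0],"turn": [0,0,0],"fingers": 1},{"dp": [0,0,0],"turn": [0,0,0],"fingers": 1},{"dp": [0,0,0],"turn": [0,0,0],"fingers": 1}]}}

```text
clock: 2.73
eef_pos: [502.2, -426.5, 129.0]
tcp_rot: [3.14, -0.002, -0.182]
contact_force: [-1.5, 0.2, 6.9]
opening: 0.175
grasp_force: 78.5
```

Request:
{"name": "play_rows", "arguments": {"rows": [{"dp": [0,0,-0.25],"turn": [0,0,0],"fingers": 1},{"dp": [0,0,-0.5],"turn": [0,0,0],"fingers": 1},{"dp": [0,0,-0.7],"turn": [0,0,0],"fingers": 1},{"dp": [0,0,-0.7],"turn": [0,0,0],"fingers": 1},{"dp": [0,0,-0.7],"turn": [0,0,0],"fingers": 1}]}}

```text
clock: 3.15
eef_pos: [501.3, -425.5, 243.1]
tcp_rot: [-3.141, 0.0, -0.182]
contact_force: [-0.7, -0.8, -1.6]
opening: 0.175
grasp_force: 77.9
```

Request:
{"name": "play_rows", "arguments": {"rows": [{"dp": [0,0,-0.7],"turn": [0,0,0],"fingers": 1},{"dp": [0,0,-0.5],"turn": [0,0,0],"fingers": 1},{"dp": [0,0,0],"turn": [0,0,0],"fingers": 1},{"dp": [0,0,0],"turn": [0,0,0],"fingers": 1},{"dp": [0,0,0],"turn": [0,0,0],"fingers": 1}]}}

```text
clock: 3.57
eef_pos: [501.0, -425.3, 288.5]
tcp_rot: [-3.141, 0.001, -0.182]
contact_force: [0.2, -0.0, -2.4]
opening: 0.176
grasp_force: 77.9
```

```bash
python3 -c "
from h import *
th=np.radians(5);c=np.array([542,-250.0])
p=c+np.array([np.cos(th),np.sin(th)])*(-10)
go([*p,290],5)
f=save('side','s2'); f=save('wrist','w2')
a=cv2.imread('pics/s2.png');b=cv2.imread('pics/w2.png')
cv2.imwrite('pics/m2.png',np.hstack([cv2.resize(a[150:390,220:400],None,fx=2.4,fy=2.4),cv2.resize(b[120:360,220:400],None,fx=1.9,fy=2.4)])[:600,:800])"
```

```text
t 3.57 pos [ 501.  -425.3  288.5] rot [-1.7996e+02  7.0000e-02 -1.0450e+01] F [ 0.19 -0.03 -2.43] op 0.176 g 77.9
dp total [-0.028 -4.43  -0.036]
turn total [-0.007  0.01  -2.576]
```

View pics/m2.png

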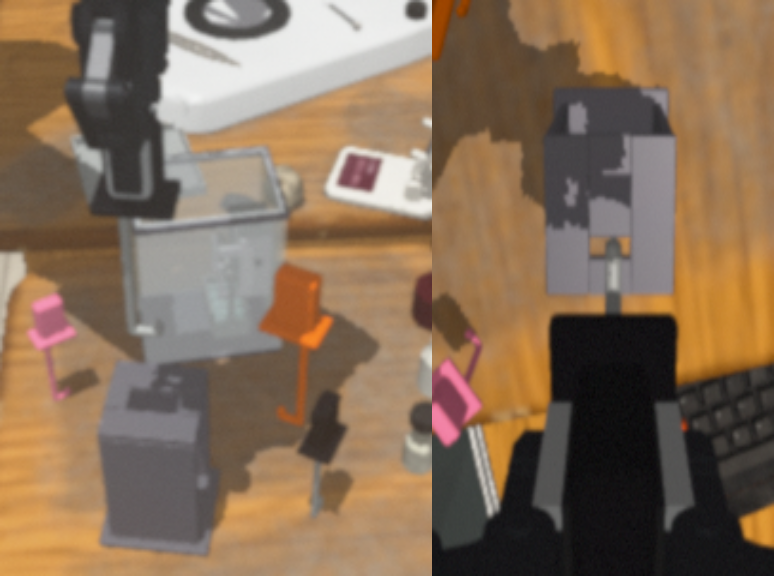

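Run:
```python
from h import *
f=np.load('pics/w2.npz')
W=lambda x,y:(220+(x-432)/1.9,120+y/2.4)
c=np.array([501.0,-425.3]);th=np.radians(-10.4);R=np.array([[np.cos(th),np.sin(th)],[-np.sin(th),np.cos(th)]])
for n,p,z in[('foot',(612,237),174.5),('foot-tiptop',(612,262),186),('colL',(552,316),274.5),('colR',(676,316),274.5),('colT L',(553,325),280),('shank@collar',(612,316),240)]:
    q=watz(f,*W(*p),z);print(n,R@(q[:2]-c))
g=np.load('pics/s2.npz');q=atz(g,220+157/2.4,150+333/2.4,174.5);print('side foot',R@(q[:2]-c))
for p,z in[((92,208),274.5),((176,216),274.5)]:
  q=atz(g,220+p[0]/2.4,150+p[1]/2.4,z);print('side col',R@(q[:2]-c))
```

```text
foot [ 9.08268074 -0.04570737]
foot-tiptop [ 4.74189184 -0.0623323 ]
colL [20.42904738 13.90538029]
colR [ 20.41947606 -15.31278175]
colT L [20.69611209 13.21670567]
shank@collar [ 7.92367269 -0.16046926]
side foot [7.47407046 0.5054744 ]
side col [-20.3292196   -9.43454147]
side col [ 23.92904946 -10.89190272]
```

Request:
{"name": "play_rows", "arguments": {"rows": [{"dp": [-0.03,-0.5,0],"turn": [0,0,0],"fingers": 1},{"dp": [-0.02,-0.9,0],"turn": [0,0,0],"fingers": 1},{"dp": [-0.02,-0.9,0],"turn": [0,0,0],"fingers": 1},{"dp": [-0.02,-0.9,0],"turn": [0,0,0],"fingers": 1},{"dp": [-0.02,-0.8,0],"turn": [0,0,0],"fingers": 1}]}}

```text
clock: 4.08
eef_pos: [525.6, -265.5, 287.8]
tcp_rot: [-3.141, 0.002, -0.183]
contact_force: [-0.1, -0.4, -1.2]
opening: 0.175
grasp_force: 78.1
```

Request:
{"name": "play_rows", "arguments": {"rows": [{"dp": [0,-0.43,0],"turn": [0,0,-0.8],"fingers": 1},{"dp": [0,0,0],"turn": [0,0,-0.9],"fingers": 1},{"dp": [0,0,0],"turn": [0,0,-0.88],"fingers": 1},{"dp": [0,0,0],"turn": [0,0,0],"fingers": 1},{"dp": [0,0,0],"turn": [0,0,0],"fingers": 1}]}}

```text
clock: 4.5
eef_pos: [528.9, -250.5, 288.3]
tcp_rot: [-3.141, 0.002, 0.085]
contact_force: [-0.7, 0.3, -1.2]
opening: 0.176
grasp_force: 78.1
```

```bash
cat >> h.py <<'E'
TC=np.array([542.2,-250.0]);TY=5.0
def tk(x,y,z):
    t=np.radians(TY);return np.array([TC[0]+x*np.cos(t)-y*np.sin(t),TC[1]+x*np.sin(t)+y*np.cos(t),z])
def intk():
    s=r.sense();t=np.radians(TY);d=s['eef_pos'][:2]-TC;return np.round([d[0]*np.cos(t)+d[1]*np.sin(t),-d[0]*np.sin(t)+d[1]*np.cos(t),s['eef_pos'][2]],2)
E
python3 -c "
from h import *
go(tk(-13,0,175),5); print(intk())
f=save('top','t3'); f=save('wrist','w3')
a=cv2.imread('pics/t3.png');b=cv2.imread('pics/w3.png')
cv2.imwrite('pics/m3.png',np.hstack([cv2.resize(a[210:330,290:390],None,fx=4,fy=4.8),cv2.resize(b[100:300,220:420],None,fx=2,fy=2.88)])[:600,:800])"
```

```text
t 4.5 pos [ 528.9 -250.5  288.3] rot [-1.7995e+02  9.0000e-02  4.8700e+00] F [-0.66  0.32 -1.22] op 0.176 g 78.1
dp total [0.011 0.019 2.831]
turn total [-0.008  0.015 -0.022]
[-13.25   0.65 288.26]
```

View pics/m3.png

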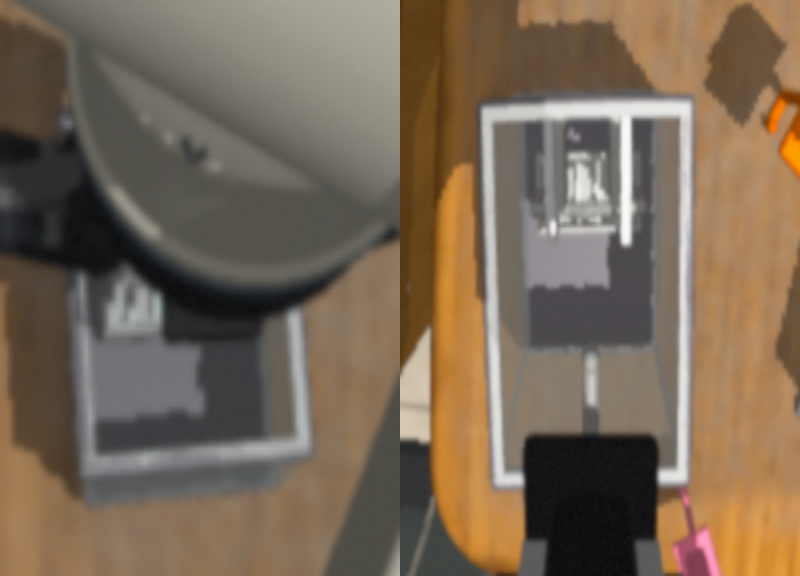

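Run:
```python
from h import *
f=np.load('pics/w3.npz')
W=lambda x,y:(220+(x-400)/2,100+y/2.88)
q=np.array([watz(f,*W(*p),145)[:2] for p in[(480,102),(693,97),(690,487),(493,490)]]);print(q,q.mean(0))
print(rect.__name__); x=(q[0]+q[1]-q[2]-q[3])/2;y=(q[0]+q[3]-q[1]-q[2])/2
print(np.degrees(np.arctan2(x[1],x[0])),np.degrees(np.arctan2(-y[0],y[1])),np.hypot(*x),np.hypot(*y))
def loc(q):
    t=np.radians(TY);d=q[:2]-TC;return np.round([d[0]*np.cos(t)+d[1]*np.sin(t),-d[0]*np.sin(t)+d[1]*np.cos(t)],1)
for z in(90,105,121): print(z,[loc(watz(f,*W(*p),z)) for p in[(544,238),(562,238),(621,246),(632,244)]])
print('foot',loc(watz(f,*W(591,345),174.5)))
print('tip', loc(watz(f,*W(591,380),186)))
print('box at z28.5', [loc(watz(f,*W(*p),28.5)) for p in[(557,232),(614,232)]])
```

```text
[[ 592.9390203  -203.38172812]
 [ 601.10221284 -284.55198551]
 [ 490.52274448 -296.4309602 ]
 [ 482.59516224 -214.21296487]] [ 541.78978496 -249.64440967]
rect
5.869207174735707 5.624456982253087 111.04376373959525 82.08933268331421
90 [array([ 8.3, 21.4]), array([ 8.3, 13. ]), array([  5.6, -14.4]), array([  6.2, -19.5])]
105 [array([10.8, 20.4]), array([10.7, 12.4]), array([  8.1, -13.8]), array([  8.8, -18.6])]
121 [array([13.4, 19.4]), array([13.3, 11.8]), array([ 10.9, -13.1]), array([ 11.5, -17.7])]
foot [-4.9 -0.4]
tip [-10.5  -0.3]
box at z28.5 [array([ 0.6, 18.1]), array([  0.5, -13.1])]
```

```bash
sed -i 's/^TC=.*/TC=np.array([542.0,-249.8]);TY=5.4/' h.py; python3 -c "
from h import *
go(tk(-13,0,169),5.4); print(intk())"
```

```text
t 4.6 pos [ 529.1 -250.9  288.6] rot [-1.7997e+02  5.0000e-02  4.8400e+00] F [ 0.11 -0.18 -0.28] op 0.181 g 78.1
dp total [0.003 0.005 2.991]
turn total [-0.005  0.009 -0.094]
[-1.2990e+01  1.4000e-01  2.8864e+02]
```

Request:
{"name": "play_rows", "arguments": {"rows": [{"dp": [0,0,0.4],"turn": [0,0,-0.09],"fingers": 1},{"dp": [0,0,0.6],"turn": [0,0,0],"fingers": 1},{"dp": [0,0,0.6],"turn": [0,0,0],"fingers": 1},{"dp": [0,0,0.6],"turn": [0,0,0],"fingers": 1},{"dp": [0,0,0.4],"turn": [0,0,0],"fingers": 1}]}}

```text
clock: 5.02
eef_pos: [528.2, -250.7, 182.8]
tcp_rot: [-3.14, 0.002, 0.094]
contact_force: [-0.8, 0.5, -0.9]
opening: 0.173
grasp_force: 78.1
```

Request:
{"name": "play_rows", "arguments": {"rows": [{"dp": [0,0,0.25],"turn": [0,0,0],"fingers": 1},{"dp": [0,0,0.14],"turn": [0,0,0],"fingers": 1},{"dp": [0,0,0],"turn": [0,0,0],"fingers": 1},{"dp": [0,0,0],"turn": [0,0,0],"fingers": 1},{"dp": [0,0,0],"turn": [0,0,0],"fingers": 1}]}}

```text
clock: 5.43
eef_pos: [530.0, -251.2, 170.8]
tcp_rot: [3.141, -0.002, 0.097]
contact_force: [-0.6, -1.1, -1.3]
opening: 0.18
grasp_force: 78.1
```

```bash
python3 -c "
from h import *
go(tk(17.5,0,169),5.4); print(intk())
f=save('side','s4'); g=save('wrist','w4')
a=f['pixels'][:,:,::-1];b=g['pixels'][:,:,::-1]
cv2.imwrite('pics/m4.png',np.hstack([cv2.resize(a[200:305,262:352],(480,560),interpolation=2),cv2.resize(b[130:330,260:370],(308,560),interpolation=2)]))"
```

```text
t 5.43 pos [ 530.  -251.2  170.8] rot [ 1.7995e+02 -9.0000e-02  5.5400e+00] F [-0.59 -1.07 -1.32] op 0.18 g 78.1
dp total [ 0.739 -0.004  0.047]
turn total [ 0.009 -0.015  0.023]
[-12.05  -0.25 170.82]
```

View pics/m4.png

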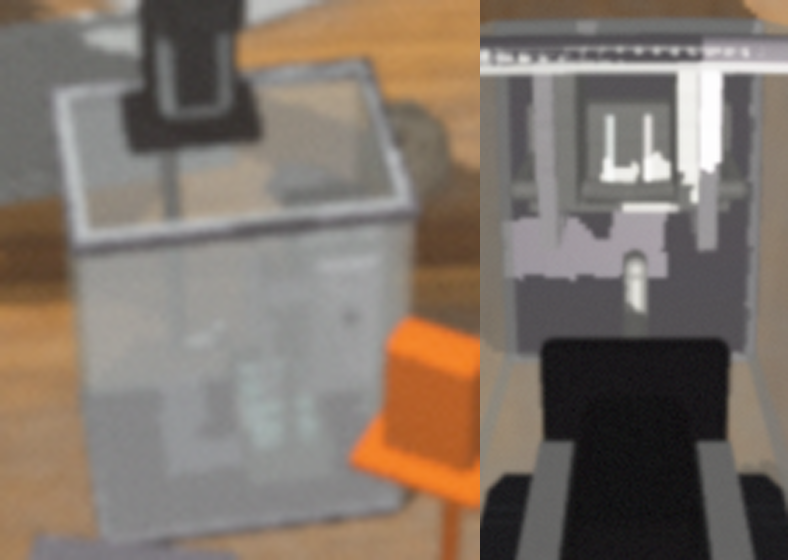

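Run:
```python
from h import *
f=np.load('pics/w4.npz')
W=lambda x,y:(260+(x-480)/2.8,130+y/2.8)
def loc(q):
    t=np.radians(TY);d=q[:2]-TC;return np.round([d[0]*np.cos(t)+d[1]*np.sin(t),-d[0]*np.sin(t)+d[1]*np.cos(t)],1)
for n,p,z in[('wireL',(515,188),72.5),('wireR',(743,190),72.5),('foot',(636,250),57),('brL',(577,190),70),('brR',(677,190),70),('chkL',(545,240),121),('chkR',(708,245),121),('chkL',(545,240),90),('chkR',(708,245),90),('wallL',(517,350),5),('wallR',(750,350),5)]:
    print(n,loc(watz(f,*W(*p),z)))
b=f['pixels'][190:225,262:372,::-1]
b=f['pixels'][165:235,265:365,::-1]
cv2.imwrite('pics/m5.png',cv2.resize(b,(800,560),interpolation=2))
```

```text
wireL [16.3 27.5]
wireR [ 15.9 -26.5]
foot [-3.  -1.3]
brL [15.3 12.9]
brR [ 15.3 -11. ]
chkL [15.8 16.4]
chkR [ 14.9 -14.8]
chkL [ 8.  19.1]
chkR [  6.9 -17.2]
wallL [-49.5  36.2]
wallR [-49.3 -37.8]
```

View pics/m5.png

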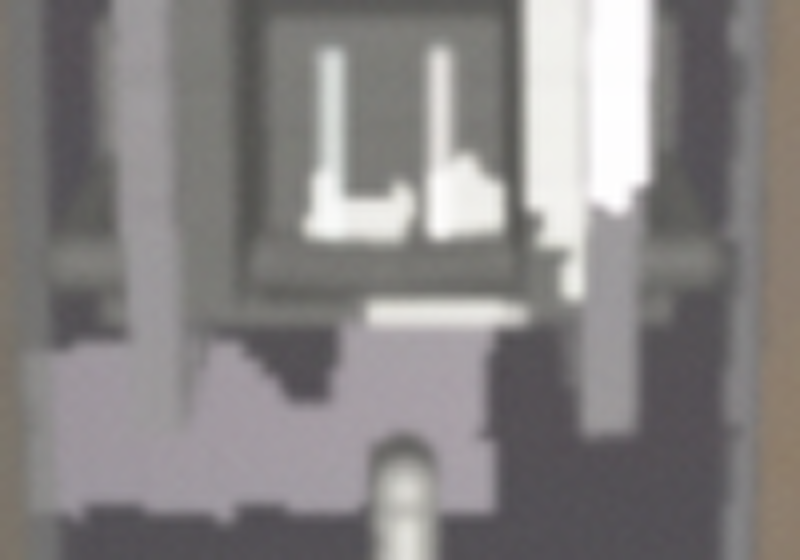

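Request:
{"name": "play_rows", "arguments": {"rows": [{"dp": [0,-0.04,0.04],"turn": [0,0,0],"fingers": 1},{"dp": [0.15,0,0],"turn": [0,0,0],"fingers": 1},{"dp": [0.15,0,0],"turn": [0,0,0],"fingers": 1},{"dp": [0.15,0,0],"turn": [0,0,0],"fingers": 1},{"dp": [0.1,0,0],"turn": [0,0,0],"fingers": 1}]}}

```text
clock: 5.95
eef_pos: [552.3, -247.0, 168.2]
tcp_rot: [3.141, -0.001, 0.097]
contact_force: [-0.4, 0.9, -1.3]
opening: 0.172
grasp_force: 78.1
```

Request:
{"name": "play_rows", "arguments": {"rows": [{"dp": [0.1,0,0],"turn": [0,0,0],"fingers": 1},{"dp": [0.09,0,0],"turn": [0,0,0],"fingers": 1},{"dp": [0,0,0],"turn": [0,0,0],"fingers": 1},{"dp": [0,0,0],"turn": [0,0,0],"fingers": 1},{"dp": [0,0,0],"turn": [0,0,0],"fingers": 1}]}}

```text
clock: 6.37
eef_pos: [558.4, -246.3, 168.0]
tcp_rot: [-3.141, 0.0, 0.097]
contact_force: [-0.1, -0.2, -1.9]
opening: 0.177
grasp_force: 78.1
```

```bash
python3 -c "
from h import *
go(tk(17.5,0.5,188),5.4); print(intk())
g=save('wrist','w5')
cv2.imwrite('pics/m6.png',cv2.resize(g['pixels'][150:260,260:370,::-1],(600,600),interpolation=2))"
```

```text
t 6.37 pos [ 558.4 -246.3  168. ] rot [-1.7999e+02  2.0000e-02  5.5600e+00] F [-0.09 -0.23 -1.94] op 0.177 g 78.1
dp total [ 0.02   0.037 -0.501]
turn total [-0.001  0.003  0.027]
[ 16.69   1.97 167.95]
```

View pics/m6.png

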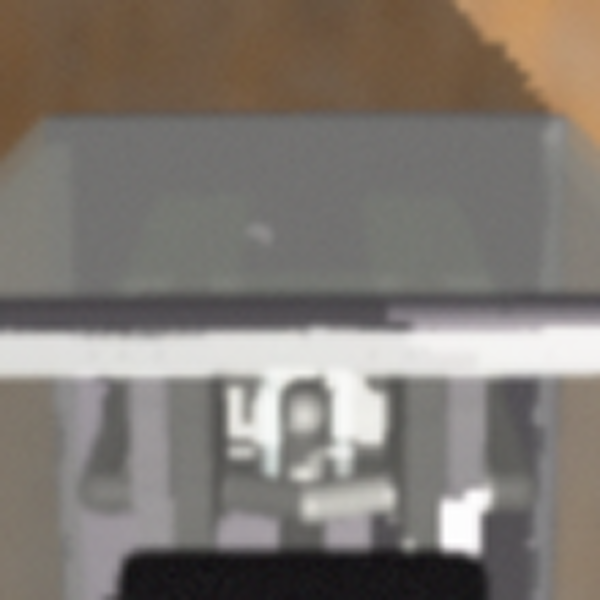

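Request:
{"name": "play_rows", "arguments": {"rows": [{"dp": [0,0,-0.1],"turn": [0,0,0],"fingers": 1},{"dp": [0,0,-0.1],"turn": [0,0,0],"fingers": 1},{"dp": [0,0,-0.05],"turn": [0,0,0],"fingers": 1},{"dp": [0,0,-0.05],"turn": [0,0,0],"fingers": 1},{"dp": [0,0,0],"turn": [0,0,0],"fingers": 1}]}}

```text
clock: 6.83
eef_pos: [558.9, -246.5, 180.8]
tcp_rot: [3.141, -0.001, 0.097]
contact_force: [0.1, 0.1, -1.2]
opening: 0.175
grasp_force: 78.1
```

Request:
{"name": "play_rows", "arguments": {"rows": [{"dp": [0,0,-0.05],"turn": [0,0,0],"fingers": 1},{"dp": [0,0,-0.05],"turn": [0,0,0],"fingers": 1},{"dp": [0,0,-0.05],"turn": [0,0,0],"fingers": 1},{"dp": [0,0,0],"turn": [0,0,0],"fingers": 1},{"dp": [0,0,0],"turn": [0,0,0],"fingers": 1}]}}

```text
clock: 7.25
eef_pos: [558.6, -246.3, 186.1]
tcp_rot: [3.142, -0.0, 0.097]
contact_force: [-0.4, 0.2, -1.5]
opening: 0.174
grasp_force: 78.1
```

Request:
{"name": "play_rows", "arguments": {"rows": [{"dp": [0,0,-0.025],"turn": [0,0,0],"fingers": 1},{"dp": [0,0,-0.025],"turn": [0,0,0],"fingers": 1},{"dp": [0,0,0],"turn": [0,0,0],"fingers": 1},{"dp": [0,0,0],"turn": [0,0,0],"fingers": 1}]}}

```text
clock: 7.58
eef_pos: [558.7, -246.3, 188.1]
tcp_rot: [3.142, -0.0, 0.097]
contact_force: [-0.4, -0.6, -3.0]
opening: 0.177
grasp_force: 78.1
```

```bash
python3 -c "
from h import *
go(tk(17.5,0.5,188),5.4); print(intk())
g=save('wrist','w6')
cv2.imwrite('pics/m7.png',np.hstack([cv2.resize(np.load('pics/w5.npz')['pixels'][200:260,260:370,::-1],(400,220),interpolation=2),cv2.resize(g['pixels'][200:260,260:370,::-1],(400,220),interpolation=2)]))"
```

```text
t 7.58 pos [ 558.7 -246.3  188.1] rot [180.    -0.     5.56] F [-0.45 -0.62 -2.98] op 0.177 g 78.1
dp total [0.014 0.036 0.003]
turn total [ 0.    -0.001  0.027]
[ 16.93   1.92 188.13]
```

Request:
{"name": "play_rows", "arguments": {"rows": [{"dp": [0,0,-0.0125],"turn": [0,0,0],"fingers": 1},{"dp": [0,0,-0.0125],"turn": [0,0,0],"fingers": 1},{"dp": [0,0,0],"turn": [0,0,0],"fingers": 1}]}}

```text
clock: 7.88
eef_pos: [558.7, -246.4, 189.2]
tcp_rot: [3.142, -0.0, 0.097]
contact_force: [0.3, -0.0, -2.4]
opening: 0.177
grasp_force: 78.1
```

Request:
{"name": "play_rows", "arguments": {"rows": [{"dp": [0,0,-0.0125],"turn": [0,0,0],"fingers": 1},{"dp": [0,0,-0.0125],"turn": [0,0,0],"fingers": 1},{"dp": [0,0,0],"turn": [0,0,0],"fingers": 1}]}}

```text
clock: 8.13
eef_pos: [558.7, -246.3, 190.2]
tcp_rot: [3.142, -0.0, 0.097]
contact_force: [-0.3, -0.6, -2.4]
opening: 0.171
grasp_force: 78.1
```

Request:
{"name": "play_rows", "arguments": {"rows": [{"dp": [0,0,-0.0125],"turn": [0,0,0],"fingers": 1},{"dp": [0,0,-0.0125],"turn": [0,0,0],"fingers": 1},{"dp": [0,0,0],"turn": [0,0,0],"fingers": 1}]}}

```text
clock: 8.38
eef_pos: [558.7, -246.3, 191.2]
tcp_rot: [3.142, -0.0, 0.097]
contact_force: [-0.7, -0.3, -1.5]
opening: 0.176
grasp_force: 78.1
```

Request:
{"name": "play_rows", "arguments": {"rows": [{"dp": [0,0,-0.0125],"turn": [0,0,0],"fingers": 1},{"dp": [0,0,-0.0125],"turn": [0,0,0],"fingers": 1},{"dp": [0,0,0],"turn": [0,0,0],"fingers": 1}]}}

```text
clock: 8.63
eef_pos: [558.7, -246.3, 192.2]
tcp_rot: [3.141, -0.0, 0.097]
contact_force: [-0.3, -0.3, -2.9]
opening: 0.173
grasp_force: 78.1
```

Request:
{"name": "play_rows", "arguments": {"rows": [{"dp": [0,0,-0.0125],"turn": [0,0,0],"fingers": 1},{"dp": [0,0,-0.0125],"turn": [0,0,0],"fingers": 1},{"dp": [0,0,0],"turn": [0,0,0],"fingers": 1}]}}

```text
clock: 8.88
eef_pos: [558.7, -246.3, 193.2]
tcp_rot: [3.142, -0.0, 0.097]
contact_force: [0.3, 0.3, -2.2]
opening: 0.178
grasp_force: 78.1
```

Request:
{"name": "play_rows", "arguments": {"rows": [{"dp": [0,0,-0.0125],"turn": [0,0,0],"fingers": 1},{"dp": [0,0,-0.0125],"turn": [0,0,0],"fingers": 1},{"dp": [0,0,0],"turn": [0,0,0],"fingers": 1}]}}

```text
clock: 9.13
eef_pos: [558.7, -246.3, 194.2]
tcp_rot: [3.142, -0.0, 0.097]
contact_force: [0.5, 1.0, -1.7]
opening: 0.175
grasp_force: 78.1
```

Run:
```python
from h import *
F=[]
for i in range(6):
    f=r.grab_frame('side'); F.append(r.sense()['contact_force'])
print(np.mean(F,0),np.std(F,0))
a=np.load('pics/s4.npz')['pixels']; b=f['pixels']; np.savez('pics/s6.npz',**f)
ga,gb=[cv2.cvtColor(x,cv2.COLOR_RGB2GRAY) for x in(a,b)]
# slides region: m4 crop (240..320,360..450)-> px
u0,u1,v0,v1=262+int(232/5.33),262+int(325/5.33),200+int(350/5.33),200+int(455/5.33)
t=ga[v0:v1,u0:u1]; s=gb[v0-15:v1+5,u0-5:u1+5]; R=cv2.matchTemplate(s,t,cv2.TM_CCOEFF_NORMED); m=cv2.minMaxLoc(R); print('shift',m[3][0]-5,m[3][1]-15,m[1])
th=np.radians(5.4)
for z in(28,42): print(z,proj(f,tk(16,-10,z)))
```

```text
[ 0.23552571  0.12807267 -2.25700972] [0.74746424 0.45365062 0.37247039]
shift 0 -5 0.699059009552002
28 [314.15170011 277.49912321]
42 [314.1227532  272.21167756]
```

Request:
{"name": "play_rows", "arguments": {"rows": [{"dp": [0,0,-0.0125],"turn": [0,0,0],"fingers": 1},{"dp": [0,0,-0.0125],"turn": [0,0,0],"fingers": 1},{"dp": [0,0,0],"turn": [0,0,0],"fingers": 1}]}}

```text
clock: 9.68
eef_pos: [558.7, -246.3, 195.2]
tcp_rot: [3.142, -0.0, 0.097]
contact_force: [0.0, 0.1, -1.6]
opening: 0.177
grasp_force: 78.1
```

Request:
{"name": "play_rows", "arguments": {"rows": [{"dp": [0,0,-0.0125],"turn": [0,0,0],"fingers": 1},{"dp": [0,0,-0.0125],"turn": [0,0,0],"fingers": 1},{"dp": [0,0,0],"turn": [0,0,0],"fingers": 1}]}}

```text
clock: 9.93
eef_pos: [558.5, -246.3, 195.8]
tcp_rot: [-3.141, 0.0, 0.097]
contact_force: [0.3, -0.4, -6.6]
opening: 0.176
grasp_force: 77.9
```

Request:
{"name": "play_rows", "arguments": {"rows": [{"dp": [0,0,0.025],"turn": [0,0,0],"fingers": 1},{"dp": [0,0,0.03],"turn": [0,0,0],"fingers": 1},{"dp": [0,0,0],"turn": [0,0,0],"fingers": 1},{"dp": [0,0,0],"turn": [0,0,0],"fingers": 1}]}}

```text
clock: 10.27
eef_pos: [558.7, -246.3, 193.9]
tcp_rot: [3.142, -0.0, 0.097]
contact_force: [-0.5, -0.1, -1.8]
opening: 0.177
grasp_force: 78.3
```

Request:
{"name": "play_rows", "arguments": {"rows": [{"dp": [-0.05,0,0],"turn": [0,0,0],"fingers": 1},{"dp": [-0.05,0,0],"turn": [0,0,0],"fingers": 1},{"dp": [-0.05,0,0],"turn": [0,0,0],"fingers": 1},{"dp": [0,0,0],"turn": [0,0,0],"fingers": 1}]}}

```text
clock: 10.6
eef_pos: [552.2, -246.9, 193.9]
tcp_rot: [-3.142, 0.0, 0.097]
contact_force: [-0.2, -0.5, -2.7]
opening: 0.183
grasp_force: 78.3
```

Request:
{"name": "play_rows", "arguments": {"rows": [{"dp": [-0.05,0,0],"turn": [0,0,0],"fingers": 1},{"dp": [-0.05,0,0],"turn": [0,0,0],"fingers": 1},{"dp": [-0.05,0,0],"turn": [0,0,0],"fingers": 1},{"dp": [0,0,0],"turn": [0,0,0],"fingers": 1}]}}

```text
clock: 10.93
eef_pos: [546.3, -247.5, 193.9]
tcp_rot: [-3.142, 0.0, 0.097]
contact_force: [-0.3, -0.2, -2.7]
opening: 0.178
grasp_force: 78.3
```

Request:
{"name": "play_rows", "arguments": {"rows": [{"dp": [-0.05,0,0],"turn": [0,0,0],"fingers": 1},{"dp": [-0.05,0,0],"turn": [0,0,0],"fingers": 1},{"dp": [-0.1,0,0],"turn": [0,0,0],"fingers": 1},{"dp": [-0.1,0,0],"turn": [0,0,0],"fingers": 1},{"dp": [0,0,0],"turn": [0,0,0],"fingers": 1}]}}

```text
clock: 11.35
eef_pos: [533.8, -248.6, 193.8]
tcp_rot: [-3.141, 0.001, 0.097]
contact_force: [0.0, -0.4, -2.6]
opening: 0.177
grasp_force: 78.3
```

Request:
{"name": "play_rows", "arguments": {"rows": [{"dp": [-0.1,0,0],"turn": [0,0,0],"fingers": 1},{"dp": [-0.1,0,0],"turn": [0,0,0],"fingers": 1},{"dp": [0,0,0],"turn": [0,0,0],"fingers": 1},{"dp": [0,0,0],"turn": [0,0,0],"fingers": 1}]}}

```text
clock: 11.68
eef_pos: [526.6, -249.5, 193.9]
tcp_rot: [3.142, 0.0, 0.097]
contact_force: [-0.1, -0.1, -2.3]
opening: 0.174
grasp_force: 78.3
```

Run:
```python
from h import *
F=[]
for i in range(6):
    f=r.grab_frame('wrist'); F.append(r.sense()['contact_force'])
print(np.mean(F,0)); go(tk(-15,0.5,310),5.4); print(intk())
```

```text
[ 0.01503064  0.5210349  -2.2997168 ]
t 11.98 pos [ 526.9 -249.4  193.9] rot [ 1.80e+02 -1.00e-02  5.57e+00] F [ 0.56  0.43 -1.92] op 0.177 g 78.3
dp total [-1.000e-03  3.300e-02 -2.903e+00]
turn total [ 0.001 -0.001  0.028]
[-14.95   1.83 193.9 ]
```

Request:
{"name": "play_rows", "arguments": {"rows": [{"dp": [0,0,-0.1],"turn": [0,0,0],"fingers": 1},{"dp": [0,0,-0.2],"turn": [0,0,0],"fingers": 1},{"dp": [0,0,-0.3],"turn": [0,0,0],"fingers": 1},{"dp": [0,0,-0.3],"turn": [0,0,0],"fingers": 1},{"dp": [0,0,-0.3],"turn": [0,0,0],"fingers": 1}]}}

```text
clock: 12.4
eef_pos: [527.1, -249.6, 243.8]
tcp_rot: [3.141, -0.001, 0.097]
contact_force: [-0.2, 0.1, -1.5]
opening: 0.175
grasp_force: 78.3
```

Request:
{"name": "play_rows", "arguments": {"rows": [{"dp": [0,0,-0.3],"turn": [0,0,0],"fingers": 1},{"dp": [0,0,-0.3],"turn": [0,0,0],"fingers": 1},{"dp": [0,0,-0.3],"turn": [0,0,0],"fingers": 1},{"dp": [0,0,-0.3],"turn": [0,0,0],"fingers": 1},{"dp": [0,0,-0.3],"turn": [0,0,0],"fingers": 1}]}}

```text
clock: 12.82
eef_pos: [526.8, -249.4, 303.3]
tcp_rot: [3.141, -0.0, 0.097]
contact_force: [0.1, -0.2, -1.8]
opening: 0.177
grasp_force: 78.3
```

Request:
{"name": "play_rows", "arguments": {"rows": [{"dp": [0,0,-0.3],"turn": [0,0,0],"fingers": 1},{"dp": [0,0,-0.3],"turn": [0,0,0],"fingers": 1},{"dp": [0,0,-0.2],"turn": [0,0,0],"fingers": 1},{"dp": [0,0,-0.1],"turn": [0,0,0],"fingers": 1},{"dp": [0,0,0],"turn": [0,0,0],"fingers": 1}]}}

```text
clock: 13.23
eef_pos: [527.2, -249.6, 339.0]
tcp_rot: [3.141, -0.001, 0.097]
contact_force: [-0.3, 0.3, -3.0]
opening: 0.178
grasp_force: 78.4
```

Run:
```python
from h import *
F=[]
for i in range(6):
    f=r.grab_frame('wrist'); F.append(r.sense()['contact_force'])
print(np.mean(F,0)); go([485,-37,340],11.5)
```

```text
[-0.30250213 -0.23428207 -2.40335183]
t 13.53 pos [ 526.5 -249.3  337.1] rot [-1.7996e+02  6.0000e-02  5.5600e+00] F [-1.12 -0.35 -2.31] op 0.178 g 78.4
dp total [-0.519 -5.383 -0.067]
turn total [-0.007  0.01  -0.99 ]
```

Request:
{"name": "play_rows", "arguments": {"rows": [{"dp": [-0.02,-0.2,0],"turn": [0,0,0],"fingers": 1},{"dp": [-0.04,-0.4,0],"turn": [0,0,0],"fingers": 1},{"dp": [-0.04,-0.5,0],"turn": [0,0,0],"fingers": 1},{"dp": [-0.04,-0.5,0],"turn": [0,0,0],"fingers": 1},{"dp": [-0.04,-0.5,0],"turn": [0,0,0],"fingers": 1}]}}

```text
clock: 13.95
eef_pos: [510.7, -164.4, 337.7]
tcp_rot: [-3.141, 0.0, 0.097]
contact_force: [0.6, 1.1, -2.5]
opening: 0.173
grasp_force: 78.6
```

Request:
{"name": "play_rows", "arguments": {"rows": [{"dp": [-0.04,-0.5,0],"turn": [0,0,0],"fingers": 1},{"dp": [-0.04,-0.5,0],"turn": [0,0,0],"fingers": 1},{"dp": [-0.04,-0.5,0],"turn": [0,0,0],"fingers": 1},{"dp": [-0.04,-0.5,0],"turn": [0,0,0],"fingers": 1},{"dp": [-0.04,-0.5,0],"turn": [0,0,0],"fingers": 1}]}}

```text
clock: 14.37
eef_pos: [492.8, -65.6, 337.9]
tcp_rot: [-3.141, 0.0, 0.097]
contact_force: [-0.1, 0.3, -2.1]
opening: 0.178
grasp_force: 78.6
```

Request:
{"name": "play_rows", "arguments": {"rows": [{"dp": [-0.04,-0.4,0],"turn": [0,0,0],"fingers": 1},{"dp": [-0.03,-0.25,0],"turn": [0,0,0],"fingers": 1},{"dp": [-0.02,-0.1,0],"turn": [0,0,0],"fingers": 1},{"dp": [0,0,0],"turn": [0,0,0],"fingers": 1},{"dp": [0,0,0],"turn": [0,0,0],"fingers": 1}]}}

```text
clock: 14.78
eef_pos: [487.3, -38.3, 338.0]
tcp_rot: [3.141, -0.0, 0.098]
contact_force: [0.4, -0.3, -1.8]
opening: 0.178
grasp_force: 78.5
```

Run:
```python
from h import *
F=[]
for i in range(6):
    f=r.grab_frame('wrist' if i else 'top'); F.append(r.sense()['contact_force'])
    np.savez('pics/p%d.npz'%(i>0),**f); cv2.imwrite('pics/p%d.png'%(i>0),f['pixels'][:,:,::-1])
print(np.mean(F,0)); go([486.9,-37.8,195],11.5)
# tray corners from wrist: bright region? expected px
def wproj(f,p):
    P=f['pose'];q=P[:3,:3].T@(np.array(p)-P[:3,3]);t=np.arctan2(np.hypot(q[0],q[1]),q[2]);n=np.hypot(q[0],q[1]);return f['cx']+f['fx']*t*q[0]/n,f['cy']+f['fx']*t*q[1]/n
for a,b in[(55,55),(55,-55),(-55,-55),(-55,55)]:
    t=np.radians(11.5);print(np.round(wproj(f,[485+a*np.cos(t)-b*np.sin(t),-37.5+a*np.sin(t)+b*np.cos(t),12])))
```

```text
[ 0.4485414  -0.23494337 -2.30770156]
t 15.08 pos [487.4 -38.8 337.8] rot [1.80e+02 1.00e-02 5.51e+00] F [ 1.47 -0.94 -3.27] op 0.181 g 78.5
dp total [-0.01  -0.026  3.57 ]
turn total [ 0.     0.002 -0.998]
[265. 147.]
[352. 138.]
[359. 222.]
[276. 231.]
```

Request:
{"name": "play_rows", "arguments": {"rows": [{"dp": [0,0,0.15],"turn": [0,0,0],"fingers": 1},{"dp": [0,0,0.3],"turn": [0,0,0],"fingers": 1},{"dp": [0,0,0.4],"turn": [0,0,0],"fingers": 1},{"dp": [0,0,0.4],"turn": [0,0,0],"fingers": 1},{"dp": [0,0,0.4],"turn": [0,0,0],"fingers": 1}]}}

```text
clock: 15.5
eef_pos: [487.2, -38.4, 270.8]
tcp_rot: [3.142, -0.0, 0.097]
contact_force: [-0.6, 0.2, -2.0]
opening: 0.178
grasp_force: 78.5
```

Request:
{"name": "play_rows", "arguments": {"rows": [{"dp": [0,0,0.4],"turn": [0,0,0],"fingers": 1},{"dp": [0,0,0.4],"turn": [0,0,0],"fingers": 1},{"dp": [0,0,0.4],"turn": [0,0,0],"fingers": 1},{"dp": [0,0,0.35],"turn": [0,0,0],"fingers": 1},{"dp": [0,0,0.25],"turn": [0,0,0],"fingers": 1}]}}

```text
clock: 15.92
eef_pos: [486.6, -38.4, 198.2]
tcp_rot: [-3.141, 0.002, 0.097]
contact_force: [0.1, -0.9, -3.1]
opening: 0.177
grasp_force: 78.5
```

Request:
{"name": "play_rows", "arguments": {"rows": [{"dp": [0,0,0.2],"turn": [0,0,0],"fingers": 1},{"dp": [0,0,0.15],"turn": [0,0,0],"fingers": 1},{"dp": [0,0,0.1],"turn": [0,0,0],"fingers": 1},{"dp": [0,0,0],"turn": [0,0,0],"fingers": 1},{"dp": [0,0,0],"turn": [0,0,0],"fingers": 1}]}}

```text
clock: 16.33
eef_pos: [487.6, -38.3, 182.2]
tcp_rot: [3.142, -0.0, 0.097]
contact_force: [0.3, 0.6, -2.7]
opening: 0.18
grasp_force: 78.5
```

Run:
```python
from h import *
F=[]
for i in range(6):
    f=r.grab_frame('top'); F.append(r.sense()['contact_force'])
print(np.mean(F,0)); go([486.9,-37.8,172],5.5)
```

```text
[ 0.17682464 -0.04296934 -2.47739146]
t 16.63 pos [487.6 -38.3 182.3] rot [ 1.7999e+02 -4.0000e-02  5.5600e+00] F [ 0.73 -0.98 -2.47] op 0.175 g 78.5
dp total [-0.016 -0.013  0.257]
turn total [ 0.001 -0.007  0.01 ]
```

Still hanging. Slowly down to touchdown (expected at about 172.5) and a little past it, so the wire is free of the tip.

Request:
{"name": "play_rows", "arguments": {"rows": [{"dp": [0,0,0.05],"turn": [0,0,0],"fingers": 1},{"dp": [0,0,0.05],"turn": [0,0,0],"fingers": 1},{"dp": [0,0,0.05],"turn": [0,0,0],"fingers": 1},{"dp": [0,0,0.05],"turn": [0,0,0],"fingers": 1},{"dp": [0,0,0.04],"turn": [0,0,0],"fingers": 1}]}}

```text
clock: 17.05
eef_pos: [487.2, -38.2, 171.9]
tcp_rot: [-3.141, 0.0, 0.097]
contact_force: [-0.3, -0.6, -0.7]
opening: 0.179
grasp_force: 78.6
```

Request:
{"name": "play_rows", "arguments": {"rows": [{"dp": [0,0,0.03],"turn": [0,0,0],"fingers": 1},{"dp": [0,0,0.03],"turn": [0,0,0],"fingers": 1},{"dp": [0,0,0.03],"turn": [0,0,0],"fingers": 1},{"dp": [0,0,0],"turn": [0,0,0],"fingers": 1},{"dp": [0,0,0],"turn": [0,0,0],"fingers": 1}]}}

```text
clock: 17.47
eef_pos: [487.4, -38.3, 168.7]
tcp_rot: [3.142, -0.0, 0.097]
contact_force: [0.3, 0.4, -0.6]
opening: 0.179
grasp_force: 78.6
```

Run:
```python
from h import *
F=[]
for i in range(6):
    f=r.grab_frame('wrist'); F.append(r.sense()['contact_force'])
np.savez('pics/p3.npz',**f)
print(np.mean(F,0)); go([486.9,-37.8,160],5.5)
```

```text
[-0.65703441 -0.06064402 -0.93111108]
t 17.77 pos [487.4 -38.2 168.8] rot [ 1.80e+02 -1.00e-02  5.56e+00] F [-0.47 -0.48 -0.49] op 0.177 g 78.6
dp total [-0.011 -0.012  0.219]
turn total [ 0.    -0.001  0.01 ]
```

Request:
{"name": "play_rows", "arguments": {"rows": [{"dp": [0,0,0.06],"turn": [0,0,0],"fingers": 1},{"dp": [0,0,0.08],"turn": [0,0,0],"fingers": 1},{"dp": [0,0,0.08],"turn": [0,0,0],"fingers": 1},{"dp": [0,0,0],"turn": [0,0,0],"fingers": 1},{"dp": [0,0,0],"turn": [0,0,0],"fingers": 1}]}}

```text
clock: 18.18
eef_pos: [487.1, -38.2, 159.5]
tcp_rot: [-3.141, 0.001, 0.097]
contact_force: [1.1, -0.8, -1.5]
opening: 0.179
grasp_force: 78.6
```

Request:
{"name": "play_rows", "arguments": {"rows": [{"dp": [-0.05,0,0],"turn": [0,0,0],"fingers": 1},{"dp": [-0.06,0,0],"turn": [0,0,0],"fingers": 1},{"dp": [-0.06,0,0],"turn": [0,0,0],"fingers": 1},{"dp": [-0.06,0,0],"turn": [0,0,0],"fingers": 1},{"dp": [0,0,0],"turn": [0,0,0],"fingers": 1}]}}

```text
clock: 18.6
eef_pos: [477.6, -39.2, 159.9]
tcp_rot: [-3.142, 0.0, 0.097]
contact_force: [0.2, 0.2, -2.4]
opening: 0.18
grasp_force: 78.6
```

Request:
{"name": "play_rows", "arguments": {"rows": [{"dp": [-0.1,0,0],"turn": [0,0,0],"fingers": 1},{"dp": [-0.2,0,0],"turn": [0,0,0],"fingers": 1},{"dp": [-0.3,0,0],"turn": [0,0,0],"fingers": 1},{"dp": [-0.3,0,0],"turn": [0,0,0],"fingers": 1},{"dp": [0,0,0],"turn": [0,0,0],"fingers": 1}]}}

```text
clock: 19.02
eef_pos: [438.9, -42.7, 159.4]
tcp_rot: [-3.141, 0.003, 0.097]
contact_force: [-0.7, -0.1, -1.0]
opening: 0.179
grasp_force: 78.6
```

Request:
{"name": "play_rows", "arguments": {"rows": [{"dp": [0,0,-0.3],"turn": [0,0,0],"fingers": 1},{"dp": [0,0,-0.7],"turn": [0,0,0],"fingers": 1},{"dp": [0,0,-0.8],"turn": [0,0,0],"fingers": 1},{"dp": [0,0,-0.8],"turn": [0,0,0],"fingers": 1},{"dp": [0,0,-0.8],"turn": [0,0,0],"fingers": 1}]}}

```text
clock: 19.43
eef_pos: [441.8, -42.6, 297.4]
tcp_rot: [-3.142, -0.0, 0.097]
contact_force: [1.2, -0.7, -1.9]
opening: 0.178
grasp_force: 78.6
```

Run:
```python
from h import *
f=save('wrist','w9')
go([502.2,-425.5,300],-10.4)
def wproj(f,p):
    P=f['pose'];q=P[:3,:3].T@(np.array(p)-P[:3,3]);n=np.hypot(q[0],q[1]);t=np.arctan2(n,q[2]);return f['cx']+f['fx']*t*q[0]/n,f['cy']+f['fx']*t*q[1]/n
print(wproj(f,[485.5,-38,19]))
# tray (uniform light) vs darker carrier
t=np.radians(11.5);g=cv2.cvtColor(f['pixels'],cv2.COLOR_RGB2GRAY)
poly=np.array([wproj(f,[485+a*np.cos(t)-b*np.sin(t),-37.5+a*np.sin(t)+b*np.cos(t),12]) for a,b in[(55,55),(55,-55),(-55,-55),(-55,55)]]);print(poly.round())
```

```text
t 19.48 pos [444.8 -42.9 303.6] rot [179.91  -0.48   5.55] F [3.3  0.03 5.32] op 0.175 g 78.9
dp total [0.503 9.658 0.109]
turn total [ 0.005 -0.082  2.658]
(np.float64(314.2294873509384), np.float64(151.99735854813036))
[[261. 110.]
 [357. 100.]
 [365. 194.]
 [272. 203.]]
```

Request:
{"name": "play_rows", "arguments": {"rows": [{"dp": [0.03,0.3,0],"turn": [0,0,0],"fingers": 1},{"dp": [0.03,0.6,0],"turn": [0,0,0],"fingers": 1},{"dp": [0.04,0.75,0],"turn": [0,0,0],"fingers": 1},{"dp": [0.04,0.75,0],"turn": [0,0,0],"fingers": 1},{"dp": [0.04,0.75,0],"turn": [0,0,0],"fingers": 1}]}}

```text
clock: 19.9
eef_pos: [461.5, -168.5, 295.9]
tcp_rot: [3.141, -0.001, 0.098]
contact_force: [0.9, 0.8, -1.1]
opening: 0.175
grasp_force: 78.8
```

Request:
{"name": "play_rows", "arguments": {"rows": [{"dp": [0.04,0.75,0],"turn": [0,0,0],"fingers": 1},{"dp": [0.04,0.75,0],"turn": [0,0,0],"fingers": 1},{"dp": [0.04,0.75,0],"turn": [0,0,0],"fingers": 1},{"dp": [0.04,0.75,0],"turn": [0,0,0],"fingers": 1},{"dp": [0.04,0.75,0],"turn": [0,0,0],"fingers": 1}]}}

```text
clock: 20.32
eef_pos: [484.0, -317.3, 295.6]
tcp_rot: [-3.142, -0.0, 0.097]
contact_force: [1.5, 0.6, -1.0]
opening: 0.176
grasp_force: 78.8
```

Request:
{"name": "play_rows", "arguments": {"rows": [{"dp": [0.04,0.75,0],"turn": [0,0,0],"fingers": 1},{"dp": [0.04,0.75,0],"turn": [0,0,0],"fingers": 1},{"dp": [0.03,0.6,0],"turn": [0,0,0],"fingers": 1},{"dp": [0.03,0.4,0],"turn": [0,0,0],"fingers": 1},{"dp": [0.03,0.2,0],"turn": [0,0,0],"fingers": 1}]}}

```text
clock: 20.73
eef_pos: [501.2, -424.7, 295.2]
tcp_rot: [3.141, 0.0, 0.096]
contact_force: [-0.6, 0.5, -1.4]
opening: 0.174
grasp_force: 78.8
```

Request:
{"name": "play_rows", "arguments": {"rows": [{"dp": [0,0,0],"turn": [0,0,0.9],"fingers": 1},{"dp": [0,0,0],"turn": [0,0,0.9],"fingers": 1},{"dp": [0,0,0],"turn": [0,0,0.86],"fingers": 1},{"dp": [0,0,0],"turn": [0,0,0],"fingers": 1},{"dp": [0,0,0],"turn": [0,0,0],"fingers": 1}]}}

```text
clock: 21.15
eef_pos: [501.4, -422.1, 295.8]
tcp_rot: [-3.141, 0.0, -0.178]
contact_force: [-0.0, -0.4, -1.3]
opening: 0.176
grasp_force: 78.7
```

Run:
```python
from h import *
r.sense()
for i in range(3): f=save('wrist','w10')
go([503.5,-425,250],-10.4)
g=save('top','t10')
a=np.load('pics/top1.npz')['pixels'].astype(int);b=g['pixels'].astype(int)
d=(np.abs(a-b).sum(2)>60).astype(np.uint8); d[:270]=0;d[355:]=0;d[:,:160]=0;d[:,245:]=0
n,l,st,ce=cv2.connectedComponentsWithStats(d)
for i in range(1,n):
    if st[i,4]>20: print(st[i],ce[i],atz(g,*ce[i],12)[:2])
print('expected carrier box centre px',proj(g,[485.5,-38,11]),'bail',proj(g,[485.5,-38,63]))
```

```text
t 21.3 pos [ 501.5 -422.4  295.9] rot [-180.     -0.    -10.26] F [ 0.17  0.3  -1.12] op 0.183 g 78.7
dp total [0.062 0.056 1.148]
turn total [-0.    -0.     0.024]
[180 300  42  23 398] [200.7638191  309.42462312] [489.24753005 -34.5440163 ]
[ 182  310   63   45 1617] [221.41434756 338.86085343] [442.67418004 -70.57823248]
expected carrier box centre px [202.86777054 311.8310474 ] bail [196.73194794 309.18392651]
```

Request:
{"name": "play_rows", "arguments": {"rows": [{"dp": [0.05,0.065,0.3],"turn": [0,0,0.02],"fingers": 1},{"dp": [0,0,0.4],"turn": [0,0,0],"fingers": 1},{"dp": [0,0,0.4],"turn": [0,0,0],"fingers": 1},{"dp": [0,0,0.3],"turn": [0,0,0],"fingers": 1},{"dp": [0,0,0.1],"turn": [0,0,0],"fingers": 1}]}}

```text
clock: 21.77
eef_pos: [502.0, -424.8, 232.9]
tcp_rot: [-3.14, 0.003, -0.183]
contact_force: [-1.2, 0.6, -1.5]
opening: 0.179
grasp_force: 78.7
```

Request:
{"name": "play_rows", "arguments": {"rows": [{"dp": [0,0,0],"turn": [0,0,0],"fingers": 1},{"dp": [0,0,0],"turn": [0,0,0],"fingers": 1},{"dp": [0,0,0],"turn": [0,0,0],"fingers": 1}]}}

```text
clock: 22.02
eef_pos: [503.4, -426.0, 236.8]
tcp_rot: [3.141, -0.001, -0.184]
contact_force: [0.4, -0.7, -0.9]
opening: 0.18
grasp_force: 78.7
```

```bash
python3 -c "
from h import *
go([503.2,-425.2,129],-10.4)
f=save('wrist','w11')
# window: look at column/row profile near hook; find plate corners by color
g=cv2.cvtColor(f['pixels'],cv2.COLOR_RGB2GRAY)
def wproj(f,p):
    P=f['pose'];q=P[:3,:3].T@(np.array(p)-P[:3,3]);n=np.hypot(q[0],q[1]);t=np.arctan2(n,q[2]);return f['cx']+f['fx']*t*q[0]/n,f['cy']+f['fx']*t*q[1]/n
t=np.radians(-10.4)
for a,b in[(30,30),(30,-30),(16,9.5),(16,-9.5),(-16,0)]:print(a,b,np.round(wproj(f,[502.6+a*np.cos(t)-b*np.sin(t),-424.4+a*np.sin(t)+b*np.cos(t),115]),1))
for v in range(176,216,4): print(v,g[v,280:352:3])
print(g[165:235:2,316])
"
```

```text
t 22.02 pos [ 503.4 -426.   236.8] rot [ 1.7996e+02 -7.0000e-02 -1.0510e+01] F [ 0.39 -0.71 -0.94] op 0.18 g 78.7
dp total [-0.012 -0.021  2.695]
turn total [ 0.007 -0.012 -0.019]
30 30 [270.9 190.3]
30 -30 [353.7 190.1]
16 9.5 [299.3 208.9]
16 -9.5 [325.3 208.9]
-16 0 [312.5 250.2]
176 [ 64  53  51  66  70 122  94  70  70  69  69  70  69  68  69  69  70  71
  69  62  49  65 121 132]
180 [ 54  49  47  68 133 135 114  68  70  68  70  68  71  69  70  68  68  70
  69  64  48  53  73 129]
184 [ 53  48  47  66 120 134  84  69  71  69  70  68  70  69  69  69  71  69
  69  64  47  49  55  98]
188 [ 49  47  53  68 120 125 112  64  66  66  66  66  66  67  67  68  68  68
  66  63  47  47  52  55]
192 [ 68  65  68  68  67  68  64  66  67  69  69  67  69  70  66  66  66  67
  67  98 137 137 137 137]
196 [ 67  70  68  70  68  67  67  66  69  70  69  68  69  69  69  66  68  68
  69  94 144 146 147 149]
200 [ 70  68  69  69  69  69  67  67  69  69  71  68  69  68  68  66  70  69
  72 138 145 145 146 148]
204 [ 68  69  70  69  68  71  66  69  68  69  69  68  66  66  69  68  70  70
  69 134 144 145 145 147]
208 [ 70  69  68  69  68  68  66  67  68  69  69  67  68  67  68  67  70  68
  68 102 143 144 144 147]
212 [ 68  68  70  68  70  69  67  69  69  68  66  67  68  69  69  64  83  83
 107 142 142 145 144 144]
[ 69  69  69  70  68  70  68  69  72  69  69  70  59  68  71  70  68  68
  67  68  69  69  67  68  68  73 108  96  83  97 102  99 149 185 185]
```

```bash
python3 -c "
from h import *
f=np.load('pics/w11.npz');p=f['pixels'].astype(int)
for v in(196,204):print(v,'L',p[v,262:282].sum(1).tolist(),'R',p[v,344:364].sum(1).tolist())
for v in(214,220,226,230,234,238):print(v,(p[v,292:340].sum(1)//3).tolist())
"
```

```text
196 L [233, 226, 231, 230, 230, 231, 235, 227, 224, 208, 208, 205, 208, 211, 208, 205, 215, 211, 205, 210] R [444, 448, 444, 443, 449, 452, 450, 445, 415, 365, 343, 352, 350, 353, 356, 359, 369, 374, 365, 372]
204 L [216, 214, 209, 215, 212, 222, 217, 226, 223, 204, 208, 203, 205, 207, 212, 206, 211, 204, 208, 212] R [441, 445, 440, 442, 444, 445, 448, 439, 402, 372, 354, 366, 364, 371, 377, 382, 381, 380, 380, 375]
214 [70, 68, 70, 68, 70, 67, 66, 64, 67, 68, 69, 69, 69, 68, 69, 74, 78, 76, 69, 69, 70, 70, 71, 68, 69, 70, 67, 69, 69, 69, 69, 69, 70, 82, 108, 130, 134, 133, 134, 134, 136, 136, 140, 141, 141, 143, 143, 142]
220 [70, 69, 70, 69, 68, 69, 72, 85, 111, 129, 133, 132, 134, 135, 135, 134, 136, 133, 131, 115, 102, 92, 85, 82, 83, 92, 111, 126, 125, 119, 102, 87, 81, 92, 117, 134, 139, 138, 137, 140, 138, 139, 140, 140, 142, 140, 141, 143]
226 [70, 69, 70, 68, 69, 68, 70, 86, 112, 128, 133, 133, 133, 133, 135, 134, 134, 134, 126, 105, 95, 96, 100, 101, 101, 95, 95, 112, 130, 137, 137, 133, 118, 105, 118, 131, 136, 138, 137, 137, 138, 139, 139, 141, 140, 140, 141, 140]
230 [70, 69, 69, 70, 69, 70, 72, 85, 111, 128, 133, 133, 134, 132, 132, 134, 134, 134, 130, 121, 134, 150, 164, 176, 174, 159, 144, 132, 135, 137, 139, 132, 117, 107, 118, 133, 137, 136, 137, 136, 137, 136, 139, 139, 139, 138, 140, 140]
234 [67, 68, 69, 67, 70, 68, 71, 81, 103, 118, 121, 122, 120, 121, 119, 118, 117, 117, 114, 114, 133, 153, 171, 185, 182, 164, 143, 128, 125, 128, 129, 127, 114, 107, 117, 132, 135, 135, 135, 137, 136, 138, 138, 139, 139, 139, 139, 138]
238 [68, 72, 80, 84, 85, 84, 85, 91, 107, 122, 128, 127, 127, 125, 125, 124, 124, 124, 121, 116, 129, 149, 171, 185, 183, 164, 144, 128, 132, 137, 139, 136, 121, 112, 119, 131, 133, 135, 135, 136, 135, 136, 137, 137, 139, 137, 138, 138]
```

Request:
{"name": "play_rows", "arguments": {"rows": [{"dp": [0,-0.04,0.2],"turn": [0,0,0],"fingers": 1},{"dp": [0,0,0.3],"turn": [0,0,0],"fingers": 1},{"dp": [0,0,0.3],"turn": [0,0,0],"fingers": 1},{"dp": [0,0,0.3],"turn": [0,0,0],"fingers": 1},{"dp": [0,0,0.3],"turn": [0,0,0],"fingers": 1}]}}

```text
clock: 22.48
eef_pos: [502.9, -423.6, 178.0]
tcp_rot: [-3.141, 0.001, -0.184]
contact_force: [0.3, 1.2, -1.4]
opening: 0.179
grasp_force: 78.7
```

Request:
{"name": "play_rows", "arguments": {"rows": [{"dp": [0,0,0.3],"turn": [0,0,0],"fingers": 1},{"dp": [0,0,0.3],"turn": [0,0,0],"fingers": 1},{"dp": [0,0,0.2],"turn": [0,0,0],"fingers": 1},{"dp": [0,0,0.15],"turn": [0,0,0],"fingers": 1},{"dp": [0,0,0.1],"turn": [0,0,0],"fingers": 1}]}}

```text
clock: 22.9
eef_pos: [503.1, -423.9, 136.8]
tcp_rot: [-3.141, 0.001, -0.184]
contact_force: [0.4, 0.1, -1.0]
opening: 0.175
grasp_force: 78.7
```

Request:
{"name": "play_rows", "arguments": {"rows": [{"dp": [0,0,0.05],"turn": [0,0,0],"fingers": 1},{"dp": [0,0,0.05],"turn": [0,0,0],"fingers": 1},{"dp": [0,0,0],"turn": [0,0,0],"fingers": 1},{"dp": [0,0,0],"turn": [0,0,0],"fingers": 1}]}}

```text
clock: 23.23
eef_pos: [503.4, -424.2, 134.3]
tcp_rot: [3.141, -0.001, -0.184]
contact_force: [-0.3, 0.6, -0.8]
opening: 0.174
grasp_force: 78.7
```

Request:
{"name": "play_rows", "arguments": {"rows": [{"dp": [0,0,0.04],"turn": [0,0,0],"fingers": 1},{"dp": [0,0,0.04],"turn": [0,0,0],"fingers": 1},{"dp": [0,0,0.03],"turn": [0,0,0],"fingers": 1},{"dp": [0,0,0],"turn": [0,0,0],"fingers": 1},{"dp": [0,0,0],"turn": [0,0,0],"fingers": 1}]}}

```text
clock: 23.65
eef_pos: [503.2, -424.0, 129.4]
tcp_rot: [-3.142, 0.0, -0.184]
contact_force: [0.1, 0.9, -1.5]
opening: 0.177
grasp_force: 78.7
```

Request:
{"name": "play_rows", "arguments": {"rows": [{"dp": [0,0,0.015],"turn": [0,0,0],"fingers": 1},{"dp": [0,0,0],"turn": [0,0,0],"fingers": 1},{"dp": [0,0,0],"turn": [0,0,0],"fingers": 1}]}}

```text
clock: 23.9
eef_pos: [503.3, -424.1, 129.0]
tcp_rot: [3.141, -0.0, -0.184]
contact_force: [0.3, 0.4, 0.2]
opening: 0.175
grasp_force: 79.1
```

Collar on the plate. Open the fingers, only to about 0.3 since the surroundings are clear, and rise.

Request:
{"name": "play_rows", "arguments": {"rows": [{"dp": [0,0,0],"turn": [0,0,0],"fingers": 0.7},{"dp": [0,0,0],"turn": [0,0,0],"fingers": 0.5},{"dp": [0,0,0],"turn": [0,0,0],"fingers": 0.3},{"dp": [0,0,0],"turn": [0,0,0],"fingers": 0.3},{"dp": [0,0,0],"turn": [0,0,0],"fingers": 0.3}]}}

```text
clock: 24.32
eef_pos: [503.2, -424.0, 128.9]
tcp_rot: [3.142, -0.0, -0.184]
contact_force: [-0.6, 0.4, 0.3]
opening: 0.701
grasp_force: 0.0
```

Request:
{"name": "play_rows", "arguments": {"rows": [{"dp": [0,0,-0.2],"turn": [0,0,0],"fingers": 0.3},{"dp": [0,0,-0.4],"turn": [0,0,0],"fingers": 0.3},{"dp": [0,0,-0.8],"turn": [0,0,0],"fingers": 0.3},{"dp": [0,0,-0.8],"turn": [0,0,0],"fingers": 0.3},{"dp": [0,0,-0.8],"turn": [0,0,0],"fingers": 0.3}]}}

```text
clock: 24.73
eef_pos: [503.0, -423.8, 250.6]
tcp_rot: [-3.141, 0.0, -0.184]
contact_force: [0.4, -0.1, -0.4]
opening: 0.702
grasp_force: 0.0
```

Request:
{"name": "play_rows", "arguments": {"rows": [{"dp": [-0.6,0,0],"turn": [0,0,0],"fingers": 0.3},{"dp": [-0.7,0,0],"turn": [0,0,0],"fingers": 0.3},{"dp": [-0.7,0,0],"turn": [0,0,0],"fingers": 0.3},{"dp": [-0.3,0,0],"turn": [0,0,0],"fingers": 0.3},{"dp": [0,0,0],"turn": [0,0,0],"fingers": 0.3}]}}

```text
clock: 25.15
eef_pos: [410.7, -406.8, 249.7]
tcp_rot: [3.141, 0.0, -0.185]
contact_force: [0.2, 0.4, -0.8]
opening: 0.703
grasp_force: 0.0
```

Run:
```python
from h import *
r.grab_frame('side');go([400,-400,240])
a=np.load('pics/side1.npz')['pixels'].astype(int);f=save('side','s20');b=f['pixels'].astype(int)
d=(np.abs(a-b).sum(2)>60)
for n,(u0,u1,v0,v1) in dict(rod=(262,310,285,325),stand=(262,310,325,380),vial=(385,408,315,350),dropper=(390,415,283,318),stain=(388,418,245,290),carrier=(245,300,195,235)).items():
    s=d[v0:v1,u0:u1]; ys,xs=np.nonzero(s); print(n,s.mean().round(3),(xs.min()+u0,xs.max()+u0,ys.min()+v0,ys.max()+v0) if s.any() else '')
# handle blob (dark) before/after
for im in(a,b):
    m=(im.sum(2)<120).astype(np.uint8); m[:285]=0;m[335:]=0;m[:,:262]=0;m[:,312:]=0
    n,l,st,ce=cv2.connectedComponentsWithStats(m); i=1+st[1:,4].argmax(); print(st[i],ce[i].round(1))
print('expected carrier: bottom corners/bail top px',[proj(f,p).round() for p in([485.5,-38,3],[485.5,-38,67],[485,-10,63],[485,-66,63])])
```

```text
t 25.2 pos [ 412.4 -407.4  249.8] rot [ 1.7997e+02 -6.0000e-02 -1.0590e+01] F [ 0.44  0.18 -0.  ] op 0.694 g 0.0
dp total [-0.338 -0.126  0.244]
rod 0.092 (np.int64(262), np.int64(309), np.int64(288), np.int64(321))
stand 0.004 (np.int64(262), np.int64(263), np.int64(345), np.int64(354))
vial 0.0 
dropper 0.0 
stain 0.0 
carrier 0.042 (np.int64(245), np.int64(282), np.int64(197), np.int64(234))Traceback (most recent call last):
  File "<stdin>", line 10, in <module>
ValueError: attempt to get argmax of an empty sequence
```

Run:
```python
from h import *
a=np.load('pics/side1.npz')['pixels'].astype(int);f=np.load('pics/s20.npz');b=f['pixels'].astype(int)
for im in(a,b):
    m=(im.sum(2)<170).astype(np.uint8); m[:285]=0;m[335:]=0;m[:,:262]=0;m[:,312:]=0
    n,l,st,ce=cv2.connectedComponentsWithStats(m)
    for i in range(1,n):
        if st[i,4]>50:print(st[i],ce[i].round(1))
g=save('top','t20');A=np.load('pics/top1.npz')['pixels'].astype(int);B=g['pixels'].astype(int)
d=(np.abs(A-B).sum(2)>50).astype(np.uint8); d[:260]=0;d[355:]=0;d[:,:160]=0;d[:,245:]=0
n,l,st,ce=cv2.connectedComponentsWithStats(d)
for i in range(1,n):
    if st[i,4]>20: print('tray',st[i],ce[i].round(1))
print(proj(g,[485.5,-38,11]).round(1))
t=np.radians(5.5);P=[(485.5+x*np.cos(t)-y*np.sin(t),-38+x*np.sin(t)+y*np.cos(t),z) for x in(-15,15) for y in(-28,28) for z in(3,19)];q=np.array([proj(g,p) for p in P]);print('expected box bbox',q.min(0).round(),q.max(0).round())
```

```text
[269 291  30  32 681] [283.4 308.2]
[270 291  29  32 639] [283.9 308.8]
tray [179 300  43  23 407] [200.8 309.5]
tray [228 336  17  19 143] [239.6 347.9]
[202.9 311.8]
expected box bbox [184. 301.] [221. 323.]
```

```bash
python3 -c "
from rig import r
print(r.sign_off())"
```

```text
the job is handed in; nothing more can be done
None
```

The carrier is standing upright within a few millimetres of the tray's centre. The hook rod hangs back in its stand with the gripper clear. I handed the job in at about 25 s of the 64 s allowed; sign-off returned no verdict, so these results come from my own camera and force checks.

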